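Weight a recipe stand and lock its outrigger leg at the index clip

TASK

Get the recipe stand's foot ready: seat the steel ballast plate flat and square in the rectangular pocket of the foot and let go of it; then push the spring-loaded sliding leg out until its pointer is level with the index clip, and, with the leg held there, squeeze its sliding cam lever fully closed against the fixed cheek. Close the lever only once the leg is at the clip, and finish still gripping lever and cheek so that the leg stays at the mark: do not let go. Leave the index clip and the other things on the shelf where they are.

Things in the scene. Friction and masses are not known exactly. Their poses are not given: they have to be found in the camera images.
- plate_center (a point): Loose steel ballast plate (about 0.25 to 0.5 kg), flat on the shelf at the start: 80 (own x) x 56 (y) x 12 mm, with an upright grip rib 16 mm thick (x), 44 long (y), 28 tall in the middle of its top; 40 mm tall overall. This point: its centre, 20 mm above its underside, 8 mm above the flat top face. z up; half a turn makes no difference.
- plate: The same ballast plate; origin at the centre of its underside, same axes.
- pocket (a point): Centre of the floor of the rectangular pocket in the stand's fixed grey foot. Floor 14 mm above the shelf, rim 24 mm; opening 84 (x) x 60 (y) mm, 2 mm play round the plate, small chamfer. Axes of the foot: y along the rail, the way the leg slides out, x across, z up. plate_center is 20 mm above this point when seated. A mast tube, 34 mm across, 55 mm high, stands 85 mm off in -y.
- leg: Sliding leg; axes as the pocket's, origin on the rail line (foot x = 0) at shelf height under its carriage (60 x 44 mm, top 33 mm above the shelf). It starts pulled in, 125 mm in +y from the pocket, and slides up to 100 mm in +y; a spring always pulls it back with 3 to 4 N, so it slides back if let go. Its rubber foot, 22 mm across, is 190 mm in +y of the origin.
- crossbar (a point): Middle of the inner (-y) face of the crossbar, an upright plate across the outer end of the carriage: 84 mm wide (x), 10 mm thick, 32 to 76 mm above the shelf; this point is 54 mm up, at x = 0, y = +12 mm of the leg. Open fingers astride cheek and lever, pad width along the leg, can push this face in +y to slide the leg out, and then close on cheek and lever.
- grip (a point): Point on the leg midway between fixed cheek and closed lever, 55 mm above the shelf, at x = 0, y = -4 mm of the leg (16 mm behind the crossbar's face). The cheek is an upright plate on the leg: x -14 to -6 mm, y -20 to +12 mm of the leg, 31 to 73 mm above the shelf. Fingers centred on x = 0 meet cheek and lever (28 mm over both) when the lever is closed.
- lever (a joint): Sliding cam lever on the leg, opposite the cheek: upright black plate 8 mm thick, 29 mm long (y -20 to +9 mm of the leg), 34 to 72 mm above the shelf. 0 = open (outer face at x = +24 mm of the leg, 38 mm over cheek and lever), 0.010 m = fully closed on a firm stop (outer face at x = +14 mm). Slides in -x of the leg with 3 N friction and stays where left.
- pointer (a point): Tip of the leg's pointer, a 4 mm wide aluminium finger sticking out of the carriage in +x, at x = 53 mm, y = 0 of the leg, 29 mm above the shelf. Leg axes.
- mark (a point): Length mark: top of the thin ridge (3 mm wide, about 30 mm above the shelf) on the black index clip, 16 x 14 mm, on a track on the foot's +x side. Foot axes. The leg is at its length when pointer and ridge have the same y in the foot's axes, 45 to 90 mm out from the start. The clip sits stiffly and is not to be moved.
- tin: Bystander: closed flat tin, 84 mm across, 36 mm tall. Origin at its underside.
- jar: Bystander: frosted glass jar with a hinged lid, 86 mm across, 101 mm tall. Origin at its underside.
- whisk: Bystander: stainless steel whisk lying down, 270 mm long. Origin at its underside.
- spatula: Bystander: orange silicone spatula head lying flat, 85 x 55 x 10 mm. Origin at its underside.
- cup: Bystander: white mug, 76 mm across, 70 mm tall, handle at its side. Origin at its underside.
- spice: Bystander: small amber spice jar, 42 mm across, 85 mm tall. Origin at its underside.
Mind the look-alikes: they are no part of the job. What is shaped like the plate but blue is not meant.

How it is judged:
By the outcome, as a careful person would: the job done as asked, in the order asked, and still so for the second after the job is handed in, while the arm keeps its last pose, push and grip.
It also fails if it takes over 53 s, if anything falls off the work surface, if the arm or the gripper's body presses on something with over 40 N, if the wrist force passes 120 N, or if a joint passes its speed limit or range.

ROBOT

A 7-joint arm with a two-finger parallel gripper is mounted at the origin on the work surface. World frame = base frame: x ahead of the robot, y to its left, z up, the work surface at z = 0. Lengths are in m, angles in rad, forces in N, time in s.
With the tool pointing down it reaches from about 0.425 to 0.925 m from the base axis. Payload 6.8 kg.
Tool frame: the origin (TCP) lies on the centre line of the jaws, within the pads' length; the fingertips stand 19 mm ahead of it and the grasp point (between the pads) is the TCP (r.tip_extent is the y of the fingertips in the tool frame, in m); y points along the fingers, z is the direction in which the jaws open and shut, and the axes are right-handed (so a half turn about y gives the same grasp; the last joint's range is limited). The gripper opens to 85 mm and grips with 20 to 120 N. Pads are 22 mm wide; open, the fingers measure 114 mm over their backs; the gripper's body (76 mm by 85 mm) begins 54 mm behind the grasp point. The pads swing forward as they close: fully open they stand 13 mm farther back than shut.
Start: joints at [-1.438, 0.477, 0.022, 1.555, -0.011, 1.109, -0.083], TCP at [0.161, 0.656, 0.25] pointing down, gripper open.
Joint ranges: [-2.96, 2.96], [-0.34, 2.1], [-1.41, 1.46], [0.24, 2.44], [-1.37, 4.51], [0.17, 1.92], [-2.96, 2.96]. Speed limits (rad/s): [2.39, 2.39, 3.14, 3.14, 3.14, 3.14, 3.14].

INTERFACE

Orientations are given as a rotation vector (axis times angle).
In Python, from bench import r gives the robot as it stands. The module is installed in compiled form; this text tells all that it offers.
- The arm moves only by the tool jog_arm, never from a script. Its argument "motion" is a list of rows, each a list of 3 entries, a list of its own where there are three numbers: the opening, from 0 (shut) to 1 (fully open), then the shift along the tool's x, y, z in m, then the turn, a rotation vector about the tool's x, y, z in degrees. A call has 1 to 10 rows; each row shifts and turns the commanded pose from where the row before left it, along the tool's axes as they then stand; what a row does not reach is not made up. A row lasts 1/12 s, in which the tool goes at most 41.7 mm and 7.16 degrees, less where a joint would pass 70% of its speed; a pose out of reach is approached as far as the arm can. A call with a gripper value outside its range is refused whole. The fingers move at their own pace and stop on an object; "force" is the grip in N (left out, the last holds). Time passes only in rows, so rows that do not move let the fingers close. It gives the time, the measured TCP pose, the force and the opening at its end, in the units of the state.
- r.get_obs(): the state, without advancing time (a new reading comes with each control period).
- r.grab_frame(name): name is "scene" or "top" or "wrist"; returns a dict with "image" (400x640x3 uint8, red, green, blue), "range_z" (400x640 float32, m along the optical axis (not along the pixel's ray), 0 where there is no reading), "fx", "fy", "cx", "cy" (pixels), "xyz" and "orientation" of the camera in the world. Camera axes: x right, y down, z forward; pixel columns grow to the right and rows downward; lengths in m; the calibration is good to about 2 mm. A picture is of the moment at which its call begins.
- r.hand_in(): hands the job in, once; it reports no verdict.
The state is a dict: "clock": time; "joints": joint angles; "qvel": joint speeds; "tau": joint torques, N m; "tcp_pos": TCP position; "orientation": TCP orientation; "contact_force": force on the tool from outside, world axes, zero at the start; "moment": the same for the moment, N m; "grip_width": finger opening in m.
Only numpy, scipy, OpenCV 4.12 (cv2) and the standard library are available. Lean on these libraries where they do the work, as an engineer would, in place of code of your own. Each camera call takes 0.05 s, during which the arm holds its last target.

## Working session

There is one attempt and no reset: what is moved stays moved. The work goes in short steps, Python scripts to look and compute and a tool call to move; the robot and the scene stay as the last step left them, time stands still between calls to the robot, and variables do not carry over. Pictures are saved under pics/ and viewed, and the job is handed in when it is done.

Besides the shell and the picture viewer there is one more tool, called as name([rows], argument=value, ...), one row to a line, values as JSON. jog_arm: Moves the arm, as the interface text tells. Its arguments: {"type":"object","properties":{"motion":{"type":"array","items":{"type":"array"}},"force":{"type":"number"}},"required":["motion"]}

```bash
mkdir -p pics
cat > h.py <<'E'
from bench import r
import numpy as np, cv2
from scipy.spatial.transform import Rotation as R
def save(n,f): cv2.imwrite(f'pics/{n}.png',f['image'][:,:,::-1])
def Rc(f):
    o=np.array(f['orientation']); return R.from_rotvec(o).as_matrix() if o.shape==(3,) else o
def cloud(f):
    z=f['range_z']; v,u=np.mgrid[0:400,0:640]
    p=np.stack([(u-f['cx'])/f['fx']*z,(v-f['cy'])/f['fy']*z,z],-1)
    return p@Rc(f).T+np.array(f['xyz'])
def ray(f,u,v,h):
    d=Rc(f)@np.array([(u-f['cx'])/f['fx'],(v-f['cy'])/f['fy'],1]); o=np.array(f['xyz'])
    return o+d*(h-o[2])/d[2]
E
python3 - <<'E'
from h import *
import pickle
o=r.get_obs(); print(o, r.tip_extent)
for n in ['scene','top','wrist']:
    f=r.grab_frame(n); save(n+'0',f); pickle.dump(f,open(n+'0.pkl','wb'))
    print(n,f['fx'],f['fy'],f['cx'],f['cy'],f['xyz'],f['orientation'])
E
```

```text
{'clock': 0.0, 'joints': array([-1.43808678,  0.47779425,  0.02238935,  1.55643936, -0.01147357,
        1.10931195, -0.08308026]), 'qvel': array([-0.00083431, -0.00033738, -0.00069407, -0.00134524,  0.00077313,
        0.0012383 ,  0.00136732]), 'tau': array([ 3.91505546e-04, -5.96460915e+01,  1.60828907e+00, -2.81184393e+01,
        1.24962162e-02,  9.56849341e-03, -1.29400439e-05]), 'tcp_pos': array([0.16089638, 0.6549737 , 0.24933569]), 'orientation': array([-1.56434266,  0.18911848, -0.18905925]), 'contact_force': array([-0.68870471,  0.27426808,  0.6691743 ]), 'moment': array([-0.01789867,  0.02069794, -0.06151724]), 'grip_width': 0.08527122922835051} 0.019
scene 498.75540689506715 498.75540689506715 325.9712246687902 194.93199730420065 [ 1.00838027 -0.55447421  1.05828524] [-2.43265866 -0.7780969   0.25987578]
top 370.4920028291767 370.4920028291767 322.5901661972447 195.36397668005685 [ 0.36704248 -0.01952471  1.20321468] [-2.11696666  2.11183308 -0.20641764]
wrist 313.0117042003053 313.0117042003053 318.42437423596374 199.71406701851407 [0.08797928 0.67426577 0.37409848] [2.27751812 1.78558371 0.26493438]
```

View pics/scene0.png

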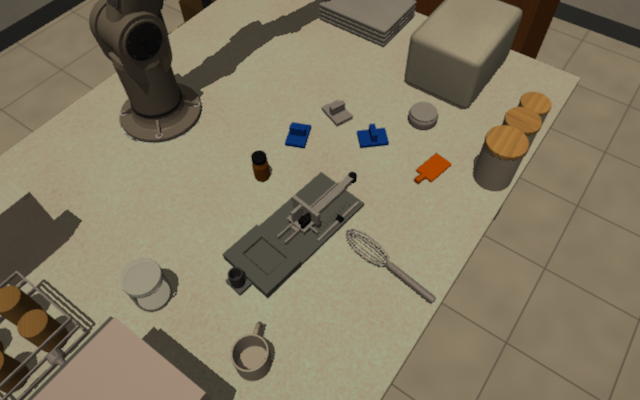

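View pics/top0.png

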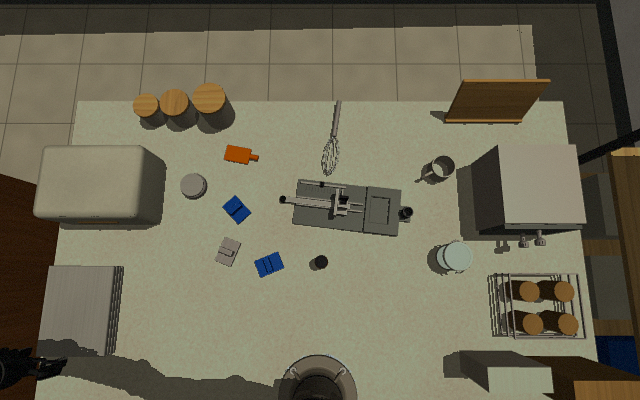

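View pics/wrist0.png

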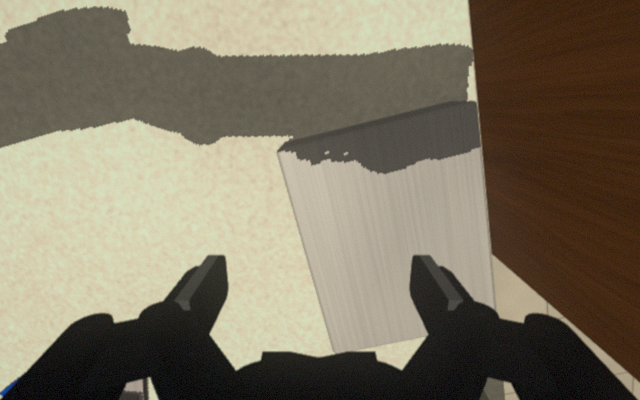

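The top view shows the grey plate at about (228,251), the blue look-alikes at (236,209) and (268,264), and the foot at about (345,207) with its mast at (406,213) and its rubber foot at (283,199). I'll measure these.

Run:
```python
from h import *
import pickle
f=pickle.load(open('top0.pkl','rb')); g=pickle.load(open('scene0.pkl','rb'))
a=cv2.resize(f['image'][165:275,200:420],None,fx=3.6,fy=3.6,interpolation=cv2.INTER_CUBIC)
b=cv2.resize(g['image'][90:300,210:380],None,fx=2.8,fy=2.8,interpolation=cv2.INTER_CUBIC)
cv2.imwrite('pics/topz.png',a[:,:,::-1]); cv2.imwrite('pics/scz.png',b[:,:,::-1])
for n,q in (('top',f),('scene',g)):
    P=cloud(q); im=q['image'].astype(int)
    z=P[...,2]
    print(n,'table z',np.median(z[np.abs(z)<.02]))
    # raised regions near centre
    m=((z>.006)&(z<.2)&(P[...,0]>.3)&(P[...,0]<.85)&(np.abs(P[...,1])<.45)).astype(np.uint8)
    k,l,s,c=cv2.connectedComponentsWithStats(m)
    for i in range(1,k):
        if s[i,4]>40:
            q2=P[l==i]; print(s[i],c[i].round(1),q2.mean(0).round(3),'zmax',q2[:,2].max().round(3), im[l==i].mean(0).round())
            if n=='top' or 1:
                rect=cv2.minAreaRect((q2[:,:2]*1000).astype(np.float32)); print('   rect',rect)
```

```text
top table z 0.0004121818970479474
[197 109  32  21 356] [213.6 118.3] [0.843 0.336 0.088] zmax 0.148 [61. 51. 36.]
   rect ((843.2088623046875, 338.8070983886719), (13.56098747253418, 65.07188415527344), 0.07223030924797058)
[176 113  16  15  61] [182.9 120. ] [0.847 0.444 0.065] zmax 0.117 [53. 45. 34.]
   rect ((847.0977172851562, 441.97430419921875), (5.732816219329834, 15.448141098022461), 17.913240432739258)
[326 123  13  33 128] [333.1 137. ] [ 0.803 -0.048  0.03 ] zmax 0.051 [106. 102.  91.]
   rect ((795.1104736328125, -44.490257263183594), (40.12065887451172, 109.74134063720703), 89.87841796875)
[224 145  35  19 405] [239.  154.4] [0.748 0.268 0.011] zmax 0.023 [147.  68.   3.]
   rect ((746.8250732421875, 260.21844482421875), (113.86334228515625, 54.68291091918945), 79.13042449951172)
[420 155  36  27 506] [439.8 168.4] [ 0.692 -0.393  0.042] zmax 0.075 [69. 66. 55.]
   rect ((681.6602172851562, -387.60400390625), (75.18570709228516, 102.59119415283203), 54.76593017578125)
[324 157  13  17  48] [329.1 166.9] [ 0.7   -0.035  0.029] zmax 0.048 [113. 111. 100.]
   rect ((702.3
[... 2912 characters left out ...]
rect ((571.073486328125, -87.56788635253906), (429.8963928222656, 153.6626739501953), 83.06480407714844)
[345 228  60  50 427] [375.1 253.2] [ 0.77  -0.048  0.031] zmax 0.055 [120. 111.  97.]
   rect ((764.9730834960938, -45.881195068359375), (50.12358474731445, 172.66787719726562), 83.87236022949219)
[ 120  258   52   53 1798] [146.6 282.7] [ 0.424 -0.415  0.083] zmax 0.107 [139. 133. 114.]
   rect ((412.68243408203125, -411.40478515625), (76.85969543457031, 90.10047149658203), 89.36343383789062)
[ 230  321   42   59 1209] [251.2 353.7] [ 0.691 -0.394  0.041] zmax 0.076 [99. 89. 74.]
   rect ((678.9288330078125, -387.919677734375), (75.18104553222656, 112.32151794433594), 53.69557571411133)
```

View pics/topz.png

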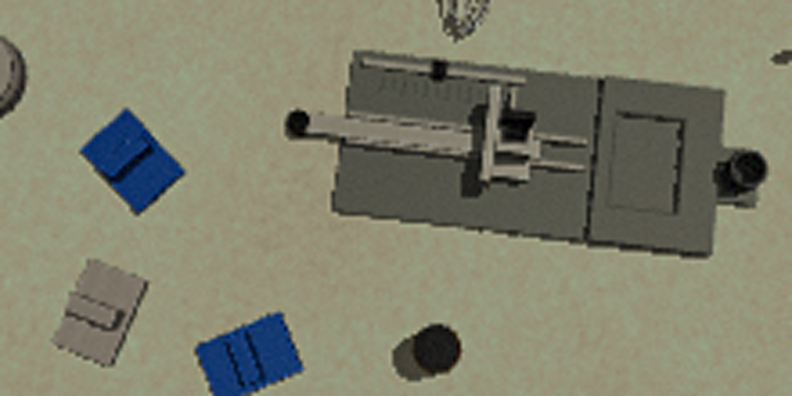

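View pics/scz.png

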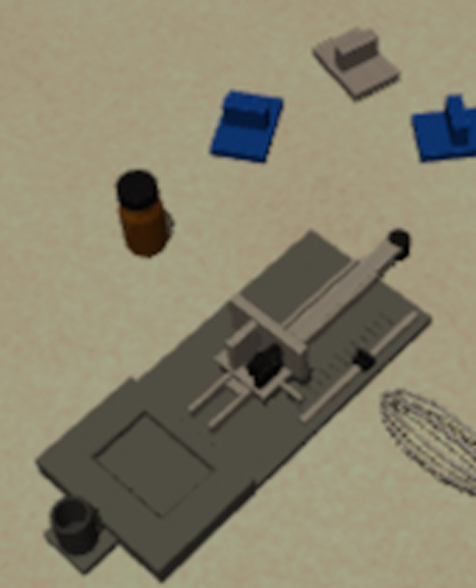

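```bash
cat >> h.py <<'E'
def plan(p,yaw,n=None,lift=None):
    """yaw: world angle of tool z axis (deg), half turn free; prints rows"""
    o=r.get_obs(); p0=o['tcp_pos']; A=R.from_rotvec(o['orientation'])
    best=None
    for k in (0,180):
        a=np.radians(yaw+k); z=np.array([np.cos(a),np.sin(a),0]); y=np.array([0,0,-1.]); x=np.cross(y,z)
        B=R.from_matrix(np.stack([x,y,z],1)); d=(A.inv()*B).as_rotvec(degrees=True)
        if best is None or np.linalg.norm(d)<np.linalg.norm(best[1]): best=(B,d)
    B,d=best; D=np.array(p)-p0
    m=max(int(np.ceil(np.linalg.norm(d)/6.8)),int(np.ceil(np.linalg.norm(D)/.038)),1) if n is None else n
    print('now',p0.round(4),'zyaw',np.degrees(np.arctan2(A.as_matrix()[1,2],A.as_matrix()[0,2])).round(2),'tooly',A.as_matrix()[:,1].round(4),'dist',D.round(4),'turn',d.round(2),'rows',m)
    for i in range(m):
        C=A*R.from_rotvec(d*i/m,degrees=True)
        print((C.inv().apply(D/m)).round(4).tolist(),(d/m).round(2).tolist())
    print('F',o['contact_force'].round(2),'q',o['joints'].round(3),'w',o['grip_width'],'t',o['clock'])
E
python3 - <<'E'
from h import *
plan([.425,.289,.2],-20.3)
E
```

```text
now [0.1609 0.6551 0.2496] zyaw 76.2 tooly [-2.0e-04 -1.4e-03 -1.0e+00] dist [ 0.2641 -0.3661 -0.0496] turn [ 7.00e-02 -8.35e+01 -5.00e-02] rows 13
[0.0264, 0.0038, -0.0225] [0.01, -6.42, -0.0]
[0.0238, 0.0038, -0.0253] [0.01, -6.42, -0.0]
[0.0208, 0.0038, -0.0278] [0.01, -6.42, -0.0]
[0.0175, 0.0038, -0.03] [0.01, -6.42, -0.0]
[0.0141, 0.0038, -0.0317] [0.01, -6.42, -0.0]
[0.0104, 0.0038, -0.0331] [0.01, -6.42, -0.0]
[0.0067, 0.0038, -0.0341] [0.01, -6.42, -0.0]
[0.0028, 0.0038, -0.0346] [0.01, -6.42, -0.0]
[-0.0011, 0.0038, -0.0347] [0.01, -6.42, -0.0]
[-0.005, 0.0038, -0.0344] [0.01, -6.42, -0.0]
[-0.0088, 0.0038, -0.0336] [0.01, -6.42, -0.0]
[-0.0125, 0.0038, -0.0324] [0.01, -6.42, -0.0]
[-0.016, 0.0038, -0.0308] [0.01, -6.42, -0.0]
F [-0.73 -0.93  0.84] q [-1.438  0.478  0.022  1.556 -0.012  1.109 -0.083] w 0.0851351745896078 t 0.15
```

The shorter turn would end near joint 7's limit at the foot, so I'll turn the other way, to tool z at −20°.

```bash
sed -i 's/for k in (0,180):/for k in (0,):/' h.py
python3 - <<'E'
from h import *
plan([.425,.289,.2],-20.3,14)
E
```

```text
now [0.1609 0.6551 0.2496] zyaw 76.2 tooly [-2.0e-04 -1.4e-03 -1.0e+00] dist [ 0.2641 -0.3661 -0.0496] turn [6.00e-02 9.65e+01 7.00e-02] rows 14
[0.0246, 0.0036, -0.0209] [0.0, 6.89, 0.01]
[0.0269, 0.0036, -0.0178] [0.0, 6.89, 0.01]
[0.0288, 0.0036, -0.0144] [0.0, 6.89, 0.01]
[0.0304, 0.0036, -0.0109] [0.0, 6.89, 0.01]
[0.0314, 0.0036, -0.0072] [0.0, 6.89, 0.01]
[0.0321, 0.0036, -0.0033] [0.0, 6.89, 0.01]
[0.0322, 0.0036, 0.0005] [0.0, 6.89, 0.01]
[0.0319, 0.0035, 0.0044] [0.0, 6.89, 0.01]
[0.0312, 0.0035, 0.0082] [0.0, 6.89, 0.01]
[0.03, 0.0035, 0.0119] [0.0, 6.89, 0.01]
[0.0283, 0.0035, 0.0154] [0.0, 6.89, 0.01]
[0.0263, 0.0035, 0.0187] [0.0, 6.89, 0.01]
[0.0238, 0.0035, 0.0217] [0.0, 6.89, 0.01]
[0.0211, 0.0035, 0.0244] [0.0, 6.89, 0.01]
F [-0.73 -0.93  0.84] q [-1.438  0.478  0.022  1.556 -0.012  1.109 -0.083] w 0.0851351745896078 t 0.15
```

jog_arm([
  [1,[0.025,0.004,-0.021],[0,6.9,0]],
  [1,[0.027,0.004,-0.018],[0,6.9,0]],
  [1,[0.029,0.004,-0.014],[0,6.9,0]],
  [1,[0.03,0.004,-0.011],[0,6.9,0]],
  [1,[0.031,0.004,-0.007],[0,6.9,0]],
  [1,[0.032,0.003,-0.003],[0,6.9,0]],
  [1,[0.032,0.003,0],[0,6.9,0]],
  [1,[0.032,0.003,0.004],[0,6.9,0]],
  [1,[0.031,0.003,0.008],[0,6.9,0]],
  [1,[0.03,0.003,0.012],[0,6.9,0]],
], force=60)

```text
clock: 0.98
tcp_pos: [0.3493, 0.3928, 0.2151]
orientation: [-1.264, 1.121, -1.12]
contact_force: [0.1, 0.2, -0.1]
grip_width: 0.0854
```

jog_arm([
  [1,[0.028,0.004,0.015],[0,6.9,0]],
  [1,[0.026,0.004,0.019],[0,6.9,0]],
  [1,[0.024,0.004,0.022],[0,6.9,0]],
  [1,[0.021,0.004,0.024],[0,6.9,0]],
  [1,[0,0,0],[0,0,0]],
])

```text
clock: 1.4
tcp_pos: [0.427, 0.2836, 0.1989]
orientation: [-1.011, 1.474, -1.48]
contact_force: [-0.4, -1.1, 0.0]
grip_width: 0.0853
```

Run:
```python
from h import *
import pickle
plan([.425,.289,.2],-20.3)
f=r.grab_frame('wrist'); save('wrist1',f); pickle.dump(f,open('wrist1.pkl','wb'))
P=cloud(f); m=((P[...,2]>.006)&(P[...,2]<.06)&(abs(P[...,0]-.425)<.07)&(abs(P[...,1]-.289)<.07)).astype(np.uint8)
k,l,s,c=cv2.connectedComponentsWithStats(m)
for i in range(1,k):
    if s[i,4]>300:
        q=P[l==i]; print(s[i],f['image'][l==i].mean(0).round())
        for lo,hi in((.006,.02),(.03,.05)):
            qq=q[(q[:,2]>lo)&(q[:,2]<hi)]
            if len(qq)>20: print(lo,cv2.minAreaRect((qq[:,:2]*1000).astype(np.float32)),np.median(qq[:,2]))
```

```text
now [0.427  0.2836 0.1989] zyaw -21.24 tooly [ 9.0e-04 -3.1e-03 -1.0e+00] dist [-0.002   0.0054  0.0011] turn [-0.11 -0.94  0.15] rows 1
[-0.0043, -0.0012, -0.0039] [-0.11, -0.94, 0.15]
F [-0.41 -1.13  0.05] q [-1.123  0.292  0.497  2.018 -0.176  0.874 -0.901] w 0.08527025247153958 t 1.4
[ 275  146   81   58 4339] [154. 143. 130.]
0.006 ((425.7949523925781, 291.3547058105469), (55.54243087768555, 80.15869140625), 68.93392181396484) 0.013051631772478367
0.03 ((425.7461853027344, 291.35321044921875), (43.59981918334961, 15.866659164428711), 68.82621002197266) 0.041024104200123035
```

View pics/wrist1.png

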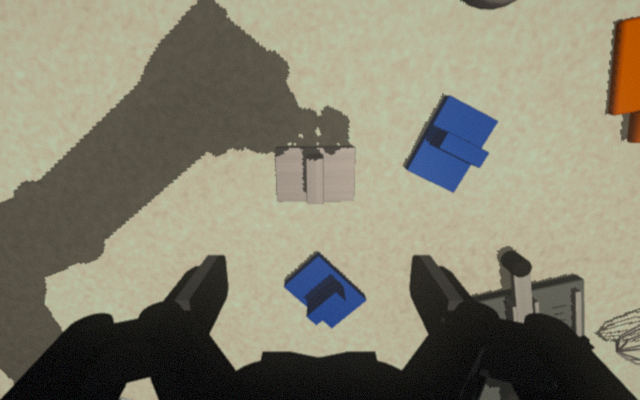

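The wrist view shows the grey plate at (315,174), with the blue decoys at (325,290) and (450,143). Its size comes out at 80×55.5 mm and the rib at 43.6×15.9 mm, both as given. Next I'll check where the TCP axis projects.

Run:
```python
from h import *
import pickle
f=pickle.load(open('wrist1.pkl','rb')); M=Rc(f)
print(f['xyz'],M[:,2])
t=r.get_obs()['tcp_pos']
for z in (0.2,.1,.04,0):
    c=M.T@(np.array([t[0],t[1],z])-f['xyz']); print(z,c[0]/c[2]*f['fx']+f['cx'],c[1]/c[2]*f['fy']+f['cy'])
plan([.4255,.2905,.1],-21.1,3)
```

```text
[0.45402774 0.35504187 0.32337826] [-0.10661108 -0.27735667 -0.95483368]
0.2 314.1090571735501 276.0758964684602
0.1 315.6817799437869 205.56461142322016
0.04 316.132720967337 185.3471696389034
0 316.346572482872 175.7593735857098
now [0.4255 0.2866 0.199 ] zyaw -20.81 tooly [ 1.0e-04 -1.6e-03 -1.0e+00] dist [ 0.      0.0039 -0.099 ] turn [-0.04  0.29  0.09] rows 3
[-0.0013, 0.033, -0.0005] [-0.01, 0.1, 0.03]
[-0.0012, 0.033, -0.0005] [-0.01, 0.1, 0.03]
[-0.0012, 0.033, -0.0005] [-0.01, 0.1, 0.03]
F [-0.07  0.31  0.23] q [-1.125  0.292  0.493  2.017 -0.176  0.875 -0.899] w 0.08509952578298259 t 1.45
```

jog_arm([
  [0.7,[-0.004,0.033,0],[0,0,0]],
  [0.7,[0,0.04,0],[0,0,0]],
  [0.7,[0,0.04,0],[0,0,0]],
  [0.6,[0,0.03,0],[0,0,0]],
  [0.5,[0,0.02,0],[0,0,0]],
  [0.5,[0,0,0],[0,0,0]],
  [0.5,[0,0,0],[0,0,0]],
])

```text
clock: 2.03
tcp_pos: [0.4244, 0.2942, 0.0357]
orientation: [-1.023, 1.466, -1.466]
contact_force: [-0.2, 1.0, -0.0]
grip_width: 0.0426
```

Run:
```python
from h import *
plan([.4256,.291,.036],-21.1)
```

```text
now [0.4244 0.2942 0.0357] zyaw -20.31 tooly [-0.0019 -0.0012 -1.    ] dist [ 0.0012 -0.0032  0.0003] turn [0.08 0.79 0.1 ] rows 1
[0.0026, -0.0003, 0.0022] [0.08, 0.79, 0.1]
F [-0.22  0.97 -0.04] q [-1.002  0.565  0.348  2.1   -0.365  0.536 -0.741] w 0.04260043173761402 t 2.0333
```

jog_arm([
  [0.5,[0.003,0,0.002],[0,0.7,0]],
  [0.5,[0,0,0],[0,0,0]],
  [0,[0,0,0],[0,0,0]],
  [0,[0,0,0],[0,0,0]],
  [0,[0,0,0],[0,0,0]],
  [0,[0,0,0],[0,0,0]],
  [0,[0,0,0],[0,0,0]],
  [0,[0,0,0],[0,0,0]],
], force=60)

```text
clock: 2.7
tcp_pos: [0.4266, 0.2911, 0.0376]
orientation: [-1.01, 1.475, -1.474]
contact_force: [-1.4, -0.8, 7.0]
grip_width: 0.0154
```

Run:
```python
from h import *
plan([.4256,.291,.036],-21.1)
```

```text
now [0.4266 0.2911 0.0376] zyaw -21.09 tooly [ 0.001   0.0017 -1.    ] dist [-0.001  -0.0001 -0.0016] turn [-0.02  0.01 -0.11] rows 1
[0.0004, 0.0016, -0.0009] [-0.02, 0.01, -0.11]
F [-1.43 -0.81  7.02] q [-0.998  0.561  0.352  2.102 -0.369  0.535 -0.743] w 0.015410005779166559 t 2.7
```

Run:
```python
from h import *
import pickle
f=pickle.load(open('top0.pkl','rb')); g=pickle.load(open('scene0.pkl','rb'))
for n,q in(('top',f),('scene',g)):
    P=cloud(q)
    # mast top: z .045-.06 near
    m=(P[...,2]>.045)&(P[...,2]<.07)&(abs(P[...,1]+.25)<.06)&(abs(P[...,0]-.55)<.08)
    if m.sum()>5: print(n,'mast',P[m].min(0),P[m].max(0),m.sum())
    m=(P[...,2]>.009)&(P[...,2]<.04)&(P[...,1]>.09)&(P[...,1]<.16)&(abs(P[...,0]-.58)<.08)
    if m.sum()>3: print(n,'rubber',P[m].min(0),P[m].max(0),m.sum())
print('pocket top',ray(f,379.7,210.3,.022))
# scene: pocket corners in scz
for (u,v) in ((145,412),(93,457),(163,516),(214,468)):
    print(ray(g,210+u/2.8,90+v/2.8,.024).round(4))
for (u,v) in ((617,111),(684,119),(680,214),(612,208)):
    print(ray(f,200+u/3.6,165+v/3.6,.024).round(4))
```

```text
top mast [ 0.53161656 -0.29473442  0.04575425] [ 0.56294419 -0.26309378  0.05828407] 48
top rubber [0.58350452 0.09193183 0.00959616] [0.60373612 0.12836702 0.02942675] 67
scene mast [ 0.53129237 -0.29937847  0.04510537] [ 0.56509922 -0.26534279  0.06095737] 116
scene rubber [0.5831362  0.09044057 0.01064003] [0.60804205 0.1260825  0.02928989] 89
pocket top [ 0.55696366 -0.19777717  0.022     ]
[ 0.5249 -0.1652  0.024 ]
[ 0.5172 -0.2237  0.024 ]
[ 0.5995 -0.2316  0.024 ]
[ 0.6062 -0.1732  0.024 ]
[ 0.6041 -0.1718  0.024 ]
[ 0.5969 -0.2319  0.024 ]
[ 0.511  -0.2255  0.024 ]
[ 0.5162 -0.1654  0.024 ]
```

jog_arm([
  [0,[0,-0.01,0],[0,0,0]],
  [0,[0,-0.025,0],[0,0,0]],
  [0,[0,-0.04,0],[0,0,0]],
  [0,[0,-0.04,0],[0,0,0]],
  [0,[0,-0.04,0],[0,0,0]],
  [0,[0,-0.03,0],[0,0,0]],
  [0,[0,0,0],[0,0,0]],
])

```text
clock: 3.28
tcp_pos: [0.4288, 0.2919, 0.2277]
orientation: [-1.001, 1.475, -1.471]
contact_force: [0.6, -0.2, -5.2]
grip_width: 0.0144
```

Run:
```python
from h import *
plan([.548,-.285,.24],-6.6,17)
```

```text
now [0.4288 0.2919 0.2277] zyaw -21.14 tooly [ 0.007   0.0079 -0.9999] dist [ 0.1192 -0.5769  0.0123] turn [ -0.28 -14.54  -0.53] rows 17
[0.0291, -0.0009, 0.0188] [-0.02, -0.86, -0.03]
[0.0294, -0.0009, 0.0183] [-0.02, -0.86, -0.03]
[0.0297, -0.0009, 0.0179] [-0.02, -0.86, -0.03]
[0.0299, -0.0009, 0.0175] [-0.02, -0.86, -0.03]
[0.0302, -0.0009, 0.017] [-0.02, -0.86, -0.03]
[0.0304, -0.0009, 0.0166] [-0.02, -0.86, -0.03]
[0.0307, -0.0009, 0.0161] [-0.02, -0.86, -0.03]
[0.0309, -0.0009, 0.0156] [-0.02, -0.86, -0.03]
[0.0311, -0.0008, 0.0152] [-0.02, -0.86, -0.03]
[0.0314, -0.0008, 0.0147] [-0.02, -0.86, -0.03]
[0.0316, -0.0008, 0.0142] [-0.02, -0.86, -0.03]
[0.0318, -0.0008, 0.0138] [-0.02, -0.86, -0.03]
[0.032, -0.0008, 0.0133] [-0.02, -0.86, -0.03]
[0.0322, -0.0008, 0.0128] [-0.02, -0.86, -0.03]
[0.0324, -0.0008, 0.0123] [-0.02, -0.86, -0.03]
[0.0326, -0.0008, 0.0118] [-0.02, -0.86, -0.03]
[0.0327, -0.0007, 0.0114] [-0.02, -0.86, -0.03]
F [ 0.65 -0.15 -5.15] q [-1.158  0.258  0.525  1.985 -0.163  0.928 -0.92 ] w 0.01444361570301941 t 3.2833
```

jog_arm([
  [0,[0.02,-0.001,0.013],[0,-0.9,0]],
  [0,[0.03,-0.001,0.018],[0,-0.9,0]],
  [0,[0.03,-0.001,0.018],[0,-0.9,0]],
  [0,[0.03,-0.001,0.017],[0,-0.9,0]],
  [0,[0.03,-0.001,0.017],[0,-0.9,0]],
  [0,[0.03,-0.001,0.017],[0,-0.9,0]],
  [0,[0.031,-0.001,0.016],[0,-0.9,0]],
  [0,[0.031,-0.001,0.016],[0,-0.9,0]],
  [0,[0.031,-0.001,0.015],[0,-0.9,0]],
  [0,[0.031,0,0.015],[0,-0.9,0]],
])

```text
clock: 4.12
tcp_pos: [0.4943, -0.0399, 0.2297]
orientation: [-1.103, 1.364, -1.361]
contact_force: [1.4, 0.9, -4.7]
grip_width: 0.0149
```

jog_arm([
  [0,[0.032,0,0.014],[0,-0.9,0]],
  [0,[0.032,0,0.014],[0,-0.9,0]],
  [0,[0.032,0,0.013],[0,-0.9,0]],
  [0,[0.032,0,0.013],[0,-0.9,0]],
  [0,[0.032,0,0.012],[0,-0.9,0]],
  [0,[0.033,0,0.012],[0,-0.9,0]],
  [0,[0.033,0,0.012],[0,-0.5,0]],
  [0,[0.01,0,0.004],[0,0,0]],
  [0,[0,0,0],[0,0,0]],
  [0,[0,0,0],[0,0,0]],
])

```text
clock: 4.95
tcp_pos: [0.5492, -0.2864, 0.229]
orientation: [-1.156, 1.292, -1.288]
contact_force: [0.4, 0.9, -5.4]
grip_width: 0.0146
```

Run:
```python
from h import *
import pickle
f=r.grab_frame('wrist'); save('wrist2',f); pickle.dump(f,open('wrist2.pkl','wb'))
plan([.548,-.285,.24],-6.6)
```

```text
now [ 0.5495 -0.2851  0.2291] zyaw -6.2 tooly [-0.0023  0.0017 -1.    ] dist [-0.0015  0.0001  0.0109] turn [ 0.14  0.4  -0.08] rows 1
[0.0, -0.0109, -0.0016] [0.14, 0.4, -0.08]
F [ 0.58 -0.2  -4.72] q [-0.109  0.474  0.67   1.749 -0.335  1.039  0.572] w 0.01486904759588246 t 5.0
```

View pics/wrist2.png

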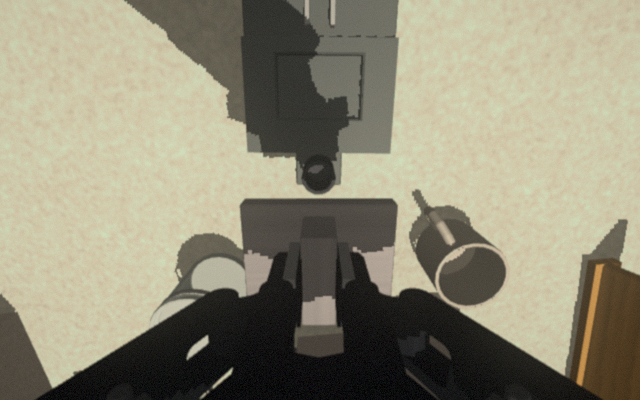

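The plate hangs straight in the jaws, its edge at row 200. The pocket shows at about (276–363, 54–120) and the mast at (318,173). I'll measure the pocket from the depth step.

Run:
```python
from h import *
import pickle
f=pickle.load(open('wrist2.pkl','rb')); P=cloud(f)
for n in ('z',):
    z=P[...,2]
    sub=z[60:115,285:355]; print('floor',np.median(sub), 'rim',np.median(z[130:148,255:290]),np.median(z[60:110,370:390]))
    fl=np.median(sub); ri=np.median(z[130:148,255:290])
    m=np.zeros(z.shape,np.uint8); m[45:130,262:378]=(z[45:130,262:378]<(fl+ri)/2)
    k,l,s,c=cv2.connectedComponentsWithStats(m); i=1+np.argmax(s[1:,4]); q=P[l==i]
    print(s[i],cv2.minAreaRect((q[:,:2]*1000).astype(np.float32)))
    # foot block top
    m=((z>ri-.004)&(z<ri+.004)).astype(np.uint8); k,l,s,c=cv2.connectedComponentsWithStats(m); 
    for i in range(1,k):
        if s[i,4]>800: q=P[l==i]; print('rim',s[i],cv2.minAreaRect((q[:,:2]*1000).astype(np.float32)))
# rim corners by ray
for (u,v) in ((277,54),(364,54),(362,120),(275,120)): print(ray(f,u,v,.024).round(4))
m=(z>.045)&(z<.07); m[:140]=0;m[200:]=0;m[:,:280]=0;m[:,360:]=0
q=P[m]; print('mast',cv2.minEnclosingCircle((q[:,:2]*1000).astype(np.float32)),len(q))
# plate: held
m=(z>.17)&(z<.23)
m2=m.copy(); m2[:195]=0;m2[300:]=0; m2[:,:230]=0;m2[:,410:]=0
q=P[m2&(np.abs(z-np.median(z[205:230,250:295]))<.004)]; print('plate top z',np.median(z[205:230,250:295]),cv2.minAreaRect((q[:,:2]*1000).astype(np.float32)), r.get_obs()['tcp_pos'])
a=cv2.resize(f['image'][30:230,220:420],None,fx=3,fy=3,interpolation=cv2.INTER_CUBIC); cv2.imwrite('pics/w2z.png',a[:,:,::-1])
```

```text
floor 0.015005384371098385 rim 0.02513341316367229 0.024973577232309446
[ 277   54   86   65 5283] ((558.77001953125, -194.85731506347656), (60.4180793762207, 84.4142837524414), 83.2060546875)
rim [  241    36   158   117 12123] ((557.5999145507812, -204.85958862304688), (110.31827545166016, 150.49000549316406), 83.30840301513672)
rim [584 264  35 127 986] ((874.417724609375, -521.7896118164062), (188.0282440185547, 12.559896469116211), 87.39664459228516)
[ 0.5218 -0.161   0.024 ]
[ 0.6052 -0.1703  0.024 ]
[ 0.599  -0.2317  0.024 ]
[ 0.5106 -0.2219  0.024 ]
mast ((548.557861328125, -279.02191162109375), 16.85774040222168) 491
plate top z 0.20452117260321542 ((548.80517578125, -284.765625), (53.856170654296875, 80.36225128173828), 83.45156860351562) [ 0.54954705 -0.28513213  0.22910994]
```

View pics/w2z.png

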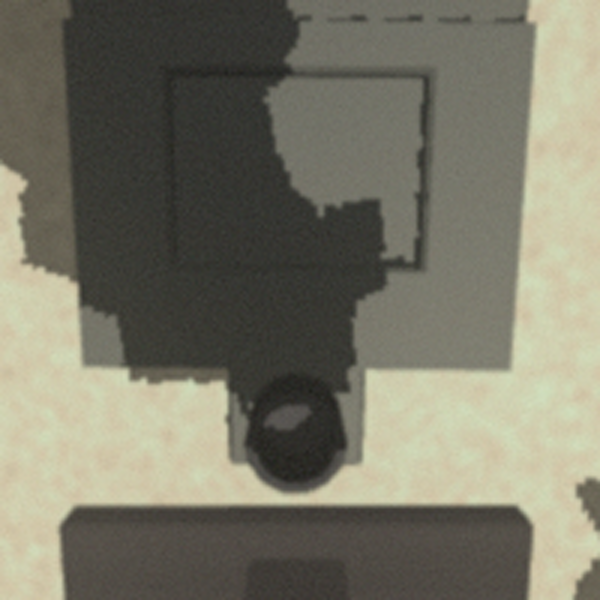

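Pocket: centre (0.5588, −0.1949), opening 84.4×60.4 mm, yaw −6.75°, floor and rim heights as given. Next I go over it and then down to just above the rim.

Run:
```python
from h import *
plan([.559,-.195,.17],-6.5,3)
```

```text
now [ 0.5495 -0.2851  0.2291] zyaw -6.2 tooly [-0.0023  0.0017 -1.    ] dist [ 0.0095  0.0901 -0.0591] turn [ 0.14  0.3  -0.08] rows 3
[-0.0302, 0.0197, -0.0001] [0.05, 0.1, -0.03]
[-0.0302, 0.0197, -0.0001] [0.05, 0.1, -0.03]
[-0.0302, 0.0197, -0.0002] [0.05, 0.1, -0.03]
F [ 0.58 -0.2  -4.72] q [-0.109  0.474  0.67   1.749 -0.335  1.039  0.572] w 0.01486904759588246 t 5.0
```

jog_arm([
  [0,[-0.02,0.01,0],[0,0.3,0]],
  [0,[-0.03,0.015,0],[0,0,0]],
  [0,[-0.025,0.02,0],[0,0,0]],
  [0,[-0.015,0.025,0],[0,0,0]],
  [0,[0,0.03,0],[0,0,0]],
  [0,[0,0.03,0],[0,0,0]],
  [0,[0,0.018,0],[0,0,0]],
  [0,[0,0,0],[0,0,0]],
  [0,[0,0,0],[0,0,0]],
  [0,[0,0,0],[0,0,0]],
])

```text
clock: 5.83
tcp_pos: [0.5613, -0.1965, 0.0836]
orientation: [-1.153, 1.29, -1.292]
contact_force: [-0.5, -0.0, -3.9]
grip_width: 0.0148
```

Run:
```python
from h import *
import pickle
f=r.grab_frame('wrist'); save('wrist3',f); pickle.dump(f,open('wrist3.pkl','wb'))
plan([.559,-.195,.07],-6.5,1)
P=cloud(f); z=P[...,2]
for lo,hi in((.046,.062),(.02,.03)):
    m=((z>lo)&(z<hi)&(abs(P[...,0]-.559)<.09)&(abs(P[...,1]+.2)<.09)).astype(np.uint8); k,l,s,c=cv2.connectedComponentsWithStats(m)
    for i in range(1,k):
        if s[i,4]>400: q=P[l==i]; print(lo,s[i],np.median(q[:,2]),cv2.minAreaRect((q[:,:2]*1000).astype(np.float32)))
```

```text
now [ 0.5616 -0.1968  0.084 ] zyaw -6.46 tooly [ 2.7e-03 -4.0e-04 -1.0e+00] dist [-0.0026  0.0018 -0.014 ] turn [-0.16  0.04  0.  ] rows 1
[-0.0015, 0.014, -0.0028] [-0.16, 0.04, 0.0]
F [ 0.6  -0.1  -3.75] q [-0.174  0.614  0.551  1.91  -0.463  0.743  0.53 ] w 0.01478031059495108 t 5.8833
0.046 [ 240  198  158   98 8805] 0.05890389659887674 ((561.1177978515625, -194.64566040039062), (53.218597412109375, 80.45455932617188), 83.53726959228516)
0.046 [294 341  44  16 450] 0.05085420855222064 ((551.3627319335938, -265.82000732421875), (8.012271881103516, 27.254560470581055), 81.16508483886719)
0.02 [332  80   9  60 455] 0.02702940471776255 ((579.0967407226562, -125.70709228515625), (31.70201873779297, 4.114414691925049), 83.18048858642578)
0.02 [290  85   9  55 426] 0.027056616400768452 ((555.1318359375, -124.27639770507812), (29.135589599609375, 4.133504390716553), 83.1953353881836)
0.02 [  188   155   255   142 15890] 0.02504727782691779 ((558.437744140625, -197.63330078125), (95.90238189697266, 150.88931274414062), 83.18741607666016)
```

View pics/wrist3.png

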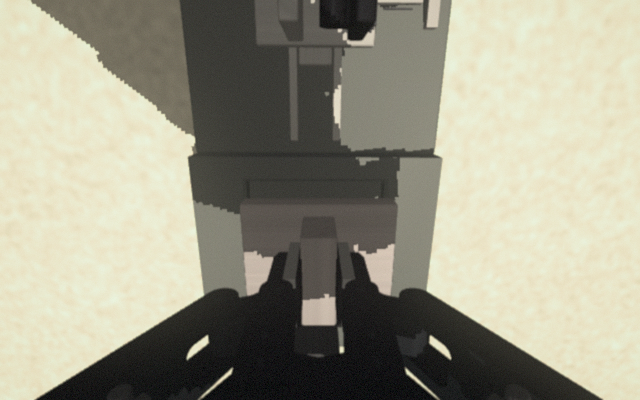

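The plate is 2.2 mm too far in +x, 1.2 mm short in +y and 0.3° off in turn. I'll correct that and then lower it.

jog_arm([
  [0,[-0.001,0.006,-0.002],[0,0.3,0]],
  [0,[0,0.006,0],[0,0,0]],
  [0,[0,0,0],[0,0,0]],
  [0,[0,0,0],[0,0,0]],
])

```text
clock: 6.22
tcp_pos: [0.5583, -0.1955, 0.0701]
orientation: [-1.151, 1.297, -1.296]
contact_force: [0.2, -0.4, -4.2]
grip_width: 0.0145
```

Run:
```python
from h import *
plan([.5594,-.1956,.052],-6.75,4)
```

```text
now [ 0.5583 -0.1955  0.0701] zyaw -6.8 tooly [-6.e-04  4.e-04 -1.e+00] dist [ 0.0011 -0.0001 -0.0181] turn [ 0.04 -0.05 -0.02] rows 4
[-0.0, 0.0045, 0.0003] [0.01, -0.01, -0.0]
[-0.0, 0.0045, 0.0003] [0.01, -0.01, -0.0]
[-0.0, 0.0045, 0.0003] [0.01, -0.01, -0.0]
[-0.0, 0.0045, 0.0003] [0.01, -0.01, -0.0]
F [ 0.21 -0.38 -4.22] q [-0.166  0.631  0.538  1.921 -0.477  0.719  0.536] w 0.014503974564353463 t 6.2167
```

jog_arm([
  [0,[0,0.004,0.001],[0,0,0]],
  [0,[0,0.004,0],[0,0,0]],
  [0,[0,0.004,0],[0,0,0]],
  [0,[0,0.004,0],[0,0,0]],
  [0,[0,0.002,0],[0,0,0]],
  [0,[0,0,0],[0,0,0]],
  [0,[0,0,0],[0,0,0]],
])

```text
clock: 6.8
tcp_pos: [0.5595, -0.1959, 0.0521]
orientation: [-1.151, 1.296, -1.296]
contact_force: [0.5, 0.0, -4.5]
grip_width: 0.0147
```

Run:
```python
from h import *
import pickle
f=r.grab_frame('wrist'); save('wrist4',f)
plan([.5594,-.1956,.052],-6.75,1)
P=cloud(f); z=P[...,2]
print('plate top',np.median(z[205:230,250:290]),'rim',np.median(z[230:280,210:225]))
```

```text
now [ 0.5596 -0.1959  0.0522] zyaw -6.8 tooly [-0.e+00 -1.e-04 -1.e+00] dist [-0.0002  0.0003 -0.0002] turn [ 0.   -0.05  0.01] rows 1
[-0.0003, 0.0002, -0.0002] [0.0, -0.05, 0.01]
F [ 0.18  1.08 -4.18] q [-0.15   0.658  0.517  1.923 -0.496  0.688  0.55 ] w 0.014928868124520656 t 6.85
plate top 0.027534119673799165 rim 0.025144628825369733
```

View pics/wrist4.png

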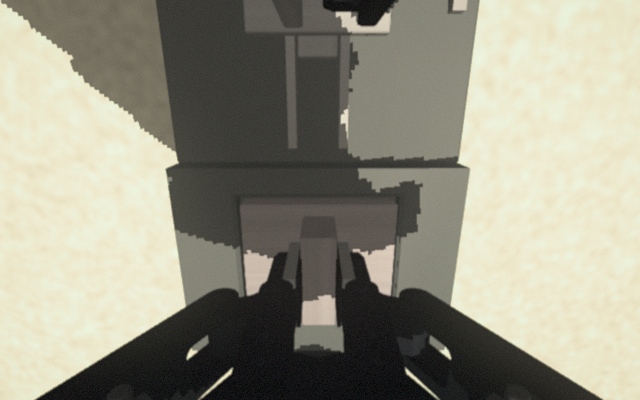

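The plate sits inside the pocket outline, with about 0.5 mm still to go. I'll lower it a touch more and release.

jog_arm([
  [0,[0,0.001,0],[0,0,0]],
  [0,[0,0,0],[0,0,0]],
  [0.2,[0,0,0],[0,0,0]],
  [0.35,[0,0,0],[0,0,0]],
  [0.5,[0,0,0],[0,0,0]],
  [0.5,[0,0,0],[0,0,0]],
  [0.5,[0,-0.03,0],[0,0,0]],
  [0.7,[0,-0.04,0],[0,0,0]],
  [0.7,[0,-0.04,0],[0,0,0]],
  [0.7,[0,-0.03,0],[0,0,0]],
])

```text
clock: 7.68
tcp_pos: [0.5601, -0.1966, 0.1943]
orientation: [-1.149, 1.295, -1.298]
contact_force: [0.6, 0.9, 0.2]
grip_width: 0.06
```

jog_arm([
  [0.7,[0,-0.02,0],[0,0,0]],
  [0.7,[0,0,0],[0,0,0]],
  [0.7,[0,0,0],[0,0,0]],
  [0.7,[0,0,0],[0,0,0]],
])

```text
clock: 8.02
tcp_pos: [0.5591, -0.1954, 0.2105]
orientation: [-1.151, 1.297, -1.295]
contact_force: [0.7, 0.9, -0.9]
grip_width: 0.0601
```

Run:
```python
from h import *
import pickle
f=r.grab_frame('wrist'); save('wrist5',f); pickle.dump(f,open('wrist5.pkl','wb'))
plan([.5594,-.1956,.21],-6.75,1)
P=cloud(f); z=P[...,2]
m=((z>.0258)&(z<.05)&(abs(P[...,0]-.559)<.06)&(abs(P[...,1]+.195)<.05)).astype(np.uint8); k,l,s,c=cv2.connectedComponentsWithStats(m)
for i in range(1,k):
    if s[i,4]>100:
        q=P[l==i]; q=q[q[:,2]<.033]; print(s[i],np.median(q[:,2]),cv2.minAreaRect((q[:,:2]*1000).astype(np.float32)))
        A=np.c_[q[:,:2],np.ones(len(q))]; print('slope',np.linalg.lstsq(A,q[:,2],rcond=None)[0])
```

```text
now [ 0.5588 -0.1953  0.21  ] zyaw -6.79 tooly [-2.1e-03  6.0e-04 -1.0e+00] dist [ 0.0006 -0.0003 -0.    ] turn [ 0.12 -0.04 -0.02] rows 1
[0.0002, 0.0, 0.0006] [0.12, -0.04, -0.02]
F [-0.21 -0.09  0.02] q [-0.272  0.449  0.67   1.833 -0.331  0.976  0.42 ] w 0.059870056561787684 t 8.0667
[ 279  155   81   54 3354] 0.027099565353179478 ((559.2080078125, -195.76158142089844), (55.669708251953125, 79.84407806396484), 83.2148208618164)
slope [-0.00134606  0.00034071  0.02795826]
```

View pics/wrist5.png

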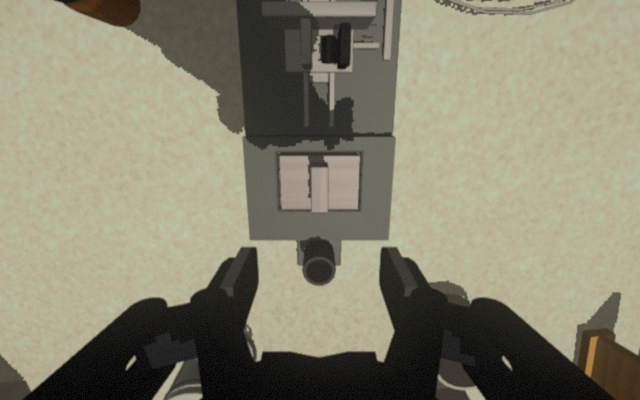

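The plate is seated flat and square: yaw 83.2° against the pocket's 83.2°, top at 26 mm, and level. Now I move towards the leg to measure pointer and clip.

jog_arm([
  [0.7,[-0.025,0,0],[0,0,0]],
  [0.7,[-0.035,0,0],[0,0,0]],
  [0.7,[-0.025,0,0],[0,0,0]],
  [0.7,[0,0,0],[0,0,0]],
  [0.7,[0,0,0],[0,0,0]],
  [0.7,[0,0,0],[0,0,0]],
])

```text
clock: 8.57
tcp_pos: [0.5689, -0.1121, 0.2103]
orientation: [-1.153, 1.297, -1.296]
contact_force: [-0.1, -0.4, 0.5]
grip_width: 0.0597
```

Run:
```python
from h import *
import pickle
f=r.grab_frame('wrist'); save('wrist6',f); pickle.dump(f,open('wrist6.pkl','wb'))
a=cv2.resize(f['image'][0:240,180:460],None,fx=2.5,fy=2.5,interpolation=cv2.INTER_CUBIC); cv2.imwrite('pics/w6z.png',a[:,:,::-1])
plan([.57,-.11,.21],-6.75,1)
```

```text
now [ 0.5689 -0.1128  0.2106] zyaw -6.89 tooly [-1.4e-03 -9.0e-04 -1.0e+00] dist [ 0.0011  0.0028 -0.0006] turn [ 0.07 -0.14  0.06] rows 1
[-0.0029, 0.0006, 0.0007] [0.07, -0.14, 0.06]
F [ 0.07 -1.02 -0.07] q [-0.422  0.425  0.668  1.862 -0.315  0.963  0.265] w 0.059761486970998645 t 8.6167
```

View pics/w6z.png

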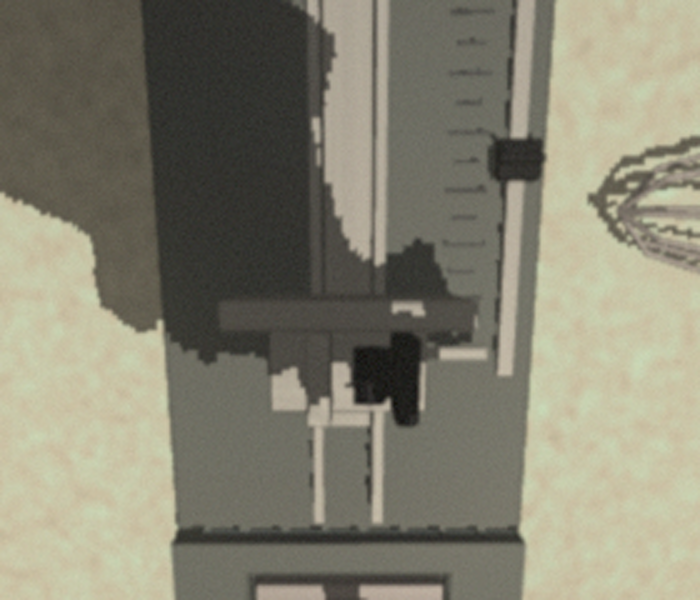

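The zoomed view shows the pointer's light tip at (463,353) and the black clip at (517,158).

Run:
```python
from h import *
import pickle
f=pickle.load(open('wrist6.pkl','rb')); P=cloud(f); z=P[...,2]
psi=np.radians(-6.78); pk=np.array([.5588,-.1949]); ux=np.array([np.cos(psi),np.sin(psi)]); uy=np.array([-np.sin(psi),np.cos(psi)])
def ft(p): d=np.asarray(p)[...,:2]-pk; return np.stack([d@ux,d@uy],-1)*1000
F=ft(P)
print('pointer ray',ft(ray(f,180+463/2.5,353/2.5,.029)),'clip',ft(ray(f,180+517/2.5,158/2.5,.03)))
m=(F[...,0]>34)&(F[...,0]<60)&(F[...,1]>100)&(F[...,1]<150)&(z>.024)&(z<.034)&(f['image'].mean(2)>110)
print('pointer px',F[m].min(0),F[m].max(0),np.median(z[m]),m.sum())
m=(F[...,0]>40)&(F[...,0]<75)&(F[...,1]>160)&(F[...,1]<225)&(z>.015)&(f['image'].mean(2)<80)
print('clip',F[m].min(0),F[m].max(0),F[m].mean(0),m.sum())
v,u=np.nonzero(m)
for vv in range(v.min(),v.max()+1):
    s=u[v==vv]; 
    if len(s): print(vv,s.min(),s.max(),(np.median(z[vv,s])*1000).round(1),np.median(F[vv,s,1]).round(1),f['image'][vv,s].mean().round(1))
m=(z>.07)&(z<.09); print('crossbar',F[m][:,0].min(),F[m][:,0].max(),F[m][:,1].min(),F[m][:,1].max(),np.median(z[m]))
d=f['image'].copy()[35:95,350:420]; cv2.imwrite('pics/w6c.png',cv2.resize(np.clip(d.astype(float)*1.6,0,255).astype(np.uint8),None,fx=9,fy=9,interpolation=cv2.INTER_CUBIC)[:,:,::-1])
```

```text
pointer ray [ 44.71341311 124.25217497] clip [ 60.98786793 193.67333851]
pointer px [ 34.69270784 122.72419573] [ 52.86495527 126.85292829] 0.032128848384085834 96
clip [ 49.5564978  184.98630067] [ 70.95564992 201.25001415] [ 61.93551871 194.07606159] 309
55 380 395 24.7 201.1 68.0
56 379 396 25.3 200.2 52.5
57 379 396 24.6 199.5 45.0
58 378 396 25.2 198.6 46.2
59 378 396 24.9 197.8 45.9
60 378 396 24.6 197.0 44.9
61 378 396 30.5 195.4 43.9
62 378 397 30.7 194.6 48.4
63 378 397 30.7 193.8 48.6
64 378 396 30.6 192.9 42.1
65 378 396 24.9 192.7 44.6
66 378 396 25.1 191.9 48.0
67 378 396 25.0 191.0 50.5
68 378 395 24.7 190.2 47.7
69 378 395 24.8 189.3 49.5
70 378 395 25.2 188.5 47.7
71 378 395 24.5 187.7 55.7
75 371 371 15.2 185.0 79.3
crossbar -205.5443008286485 178.25765153687775 -152.17548492779005 184.66304981564346 0.07831052119223092
```

View pics/w6c.png

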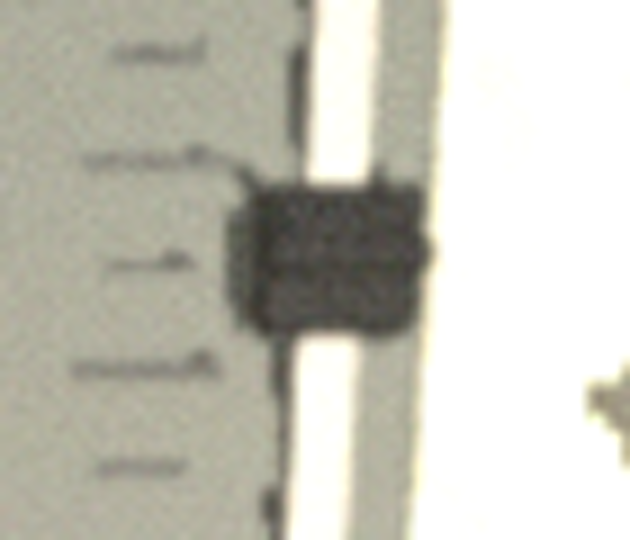

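Run:
```python
from h import *
plan([.573,-.0778,.12],-6.78,4)
```

```text
now [ 0.5689 -0.1128  0.2106] zyaw -6.89 tooly [-1.4e-03 -9.0e-04 -1.0e+00] dist [ 0.0041  0.035  -0.0906] turn [ 0.07 -0.11  0.06] rows 4
[-0.0088, 0.0227, -0.0] [0.02, -0.03, 0.01]
[-0.0088, 0.0227, -0.0] [0.02, -0.03, 0.01]
[-0.0088, 0.0227, -0.0] [0.02, -0.03, 0.01]
[-0.0088, 0.0227, -0.0] [0.02, -0.03, 0.01]
F [ 0.07 -1.02 -0.07] q [-0.422  0.425  0.668  1.862 -0.315  0.963  0.265] w 0.059761486970998645 t 8.6167
```

jog_arm([
  [0.7,[-0.009,0.022,0],[0,0,0]],
  [0.7,[-0.009,0.022,0],[0,0,0]],
  [0.7,[-0.009,0.022,0],[0,0,0]],
  [0.7,[-0.008,0.022,0],[0,0,0]],
  [0.7,[0,0,0],[0,0,0]],
  [0.7,[0,0,0],[0,0,0]],
  [0.7,[0,0,0],[0,0,0]],
])

```text
clock: 9.2
tcp_pos: [0.5741, -0.0786, 0.1243]
orientation: [-1.149, 1.296, -1.299]
contact_force: [0.3, 0.1, 0.4]
grip_width: 0.0596
```

Run:
```python
from h import *
f=r.grab_frame('wrist'); save('wrist7',f)
plan([.573,-.0778,.058],-6.78,1)
```

```text
now [ 0.5745 -0.0785  0.1247] zyaw -6.92 tooly [ 2.1e-03 -8.0e-04 -1.0e+00] dist [-0.0015  0.0007 -0.0667] turn [-0.13 -0.14  0.03] rows 1
[-0.0005, 0.0667, -0.0017] [-0.13, -0.14, 0.03]
F [0.87 0.75 0.69] q [-0.417  0.535  0.593  1.927 -0.409  0.798  0.28 ] w 0.05983829672980494 t 9.25
```

View pics/wrist7.png

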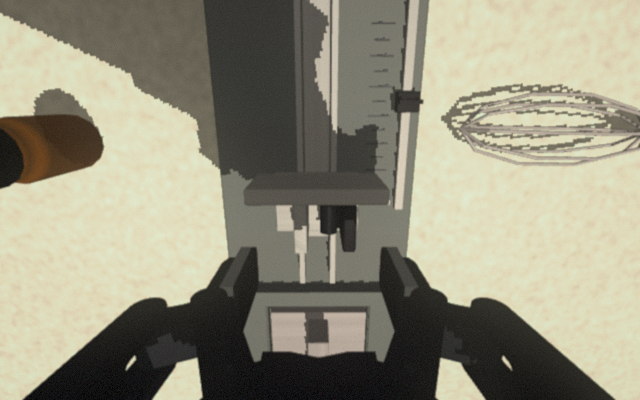

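The crossbar is at rows 172–205, with the lever and cheek centred between the fingers and the clip at (406,100). I descend behind the crossbar.

jog_arm([
  [0.7,[-0.001,0.015,-0.0015],[0,0,0]],
  [0.7,[0,0.015,0],[0,0,0]],
  [0.7,[0,0.015,0],[0,0,0]],
  [0.7,[0,0.012,0],[0,0,0]],
  [0.7,[0,0.009,0],[0,0,0]],
  [0.7,[0,0,0],[0,0,0]],
  [0.7,[0,0,0],[0,0,0]],
])

```text
clock: 9.83
tcp_pos: [0.5726, -0.0759, 0.0576]
orientation: [-1.151, 1.296, -1.297]
contact_force: [0.6, 0.3, 0.9]
grip_width: 0.0602
```

Run:
```python
from h import *
f=r.grab_frame('wrist'); save('wrist8',f)
plan([.573,-.0778,.058],-6.78,1)
```

```text
now [ 0.5729 -0.0759  0.058 ] zyaw -6.82 tooly [ 1.e-03 -2.e-04 -1.e+00] dist [ 0.0001 -0.0019  0.    ] turn [-0.06 -0.04  0.  ] rows 1
[0.0019, -0.0, 0.0003] [-0.06, -0.04, 0.0]
F [-0.26 -0.75 -0.34] q [-0.364  0.629  0.518  1.959 -0.484  0.676  0.338] w 0.05975464293112611 t 9.8833
```

View pics/wrist8.png

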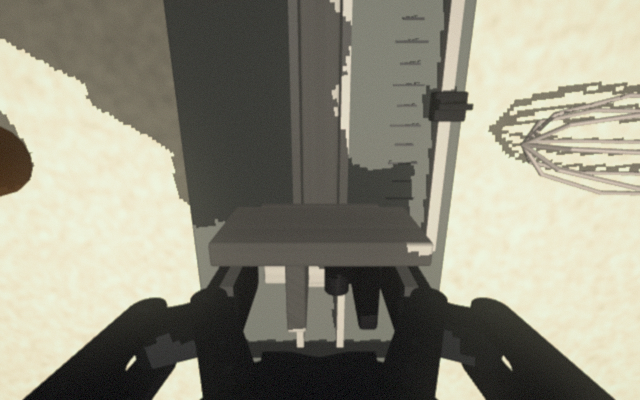

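jog_arm([
  [0.7,[-0.006,0,0],[0,0,0]],
  [0.7,[-0.008,0,0],[0,0,0]],
  [0.7,[-0.01,0,0],[0,0,0]],
  [0.7,[-0.01,0,0],[0,0,0]],
  [0.7,[-0.01,0,0],[0,0,0]],
  [0.7,[-0.01,0,0],[0,0,0]],
  [0.7,[-0.008,0,0],[0,0,0]],
  [0.7,[0,0,0],[0,0,0]],
  [0.7,[0,0,0],[0,0,0]],
  [0.7,[0,0,0],[0,0,0]],
])

```text
clock: 10.72
tcp_pos: [0.5799, -0.0139, 0.0573]
orientation: [-1.151, 1.295, -1.296]
contact_force: [1.5, -3.3, 1.6]
grip_width: 0.0597
```

```bash
cat >> h.py <<'E'
psi=np.radians(-6.78); pk=np.array([.5588,-.1949]); ux=np.array([np.cos(psi),np.sin(psi)]); uy=np.array([-np.sin(psi),np.cos(psi)])
def ft(p): d=np.asarray(p)[...,:2]-pk; return np.stack([d@ux,d@uy],-1)*1000
E
cat > look.py <<'E'
from h import *
import sys,pickle
n=sys.argv[1]
f=r.grab_frame('wrist'); save(n,f); pickle.dump(f,open(n+'.pkl','wb'))
o=r.get_obs(); print('tcp foot',ft(o['tcp_pos']),o['tcp_pos'][2],'yaw/F',o['contact_force'].round(2),o['grip_width'],o['clock'])
P=cloud(f);z=P[...,2];F=ft(P)
m=(F[...,0]>42)&(F[...,0]<60)&(F[...,1]>170)&(F[...,1]<205)&(z>.0255)&(z<.036)&(f['image'].mean(2)>85)
print('ptr?',m.sum(),F[m].min(0) if m.any() else 0,F[m].max(0) if m.any() else 0)
m=(F[...,0]>55)&(F[...,0]<66)&(F[...,1]>180)&(F[...,1]<208)&(z>.0285)&(z<.034)
print('ridge',m.sum(),F[m].mean(0) if m.any() else 0,F[m].min(0) if m.any() else 0,F[m].max(0) if m.any() else 0)
m=(abs(F[...,0])<42)&(F[...,1]>150)&(F[...,1]<230)&(abs(z-.077)<.004)
print('xbar',m.sum(),F[m].min(0) if m.any() else 0,F[m].max(0) if m.any() else 0, np.median(z[m]))
E
python3 look.py wrist9
```

```text
tcp foot [ -0.36315148 181.85959061] 0.05726185823324734 yaw/F [ 1.64 -2.79  1.34] 0.05973590036416311 10.7667
ptr? 1 [ 57.53661402 188.44326714] [ 57.53661402 188.44326714]
ridge 139 [ 60.35310119 194.97383634] [ 55.01928397 193.18471477] [ 65.78233061 196.64257138]
xbar 8536 [-41.93719367 162.30401085] [ 41.83433903 205.25860596] 0.07664988569428985
```

View pics/wrist9.png

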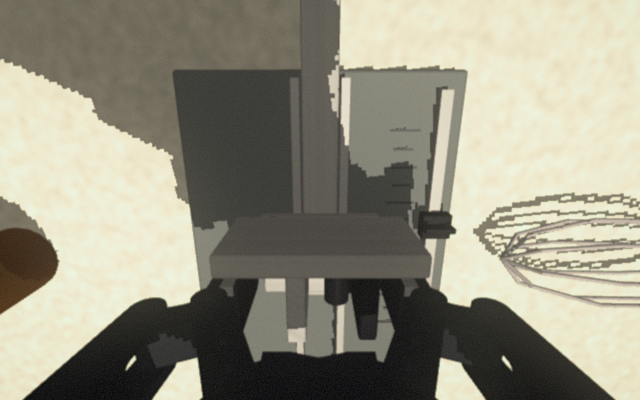

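```bash
cat > look2.py <<'E'
from h import *
import sys,pickle
n=sys.argv[1]
f=r.grab_frame('wrist') if len(sys.argv)>2 else pickle.load(open(n+'.pkl','rb'))
P=cloud(f);z=P[...,2];F=ft(P)
if len(sys.argv)>2: save(n,f); pickle.dump(f,open(n+'.pkl','wb')); print(ft(r.get_obs()['tcp_pos']),r.get_obs()['contact_force'].round(1),r.get_obs()['grip_width'])
# crossbar outer/inner top edge per column
m=(abs(F[...,0])<40)&(F[...,1]>150)&(F[...,1]<235)&(abs(z-.0767)<.0022)
hi=[];lo=[]
for u in range(640):
    y=F[m[:,u],u,1]
    if len(y)>8: hi.append(y.max()); lo.append(y.min())
print('xbar outer',np.median(hi),np.std(hi),'inner',np.median(lo),np.std(lo),len(hi))
m=(F[...,0]>55)&(F[...,0]<66)&(F[...,1]>180)&(F[...,1]<208)&(z>.0285)&(z<.034)
print('ridge',F[m][:,1].mean(),F[m].min(0),F[m].max(0))
E
python3 look2.py wrist9
python3 - <<'E'
from h import *
import pickle
for n,c in (('scene',(slice(150,290),slice(240,390))),('top',(slice(170,250),slice(270,390)))):
    f=r.grab_frame(n); pickle.dump(f,open(n+'1.pkl','wb'))
    im=f['image'][c]; s=5 if n=='scene' else 6
    cv2.imwrite(f'pics/{n}1z.png',cv2.resize(np.clip(im*1.4,0,255).astype(np.uint8),None,fx=s,fy=s,interpolation=cv2.INTER_CUBIC)[:590,:,::-1])
E
```

```text
xbar outer 204.54119289102997 0.23780818071511303 inner 194.89351568417064 8.918820194320602 214
ridge 194.973836339837 [ 55.01928397 193.18471477] [ 65.78233061 196.64257138]
```

View pics/scene1z.png

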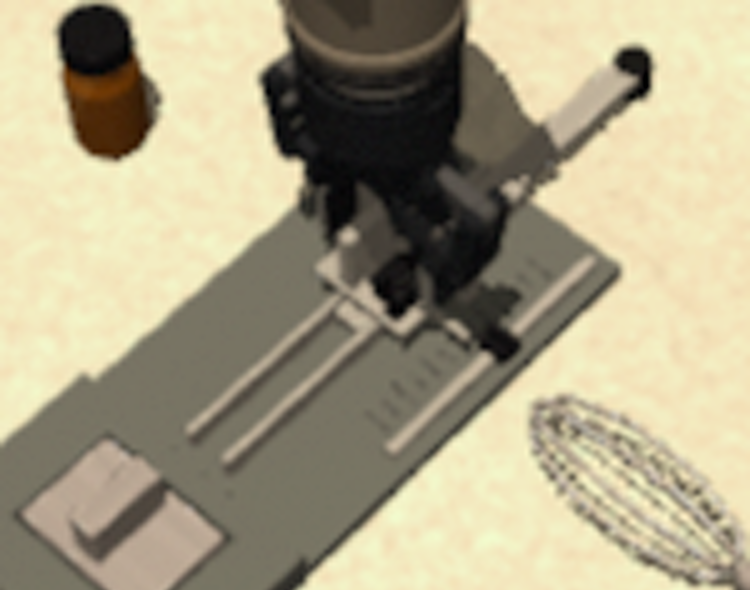

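View pics/top1z.png

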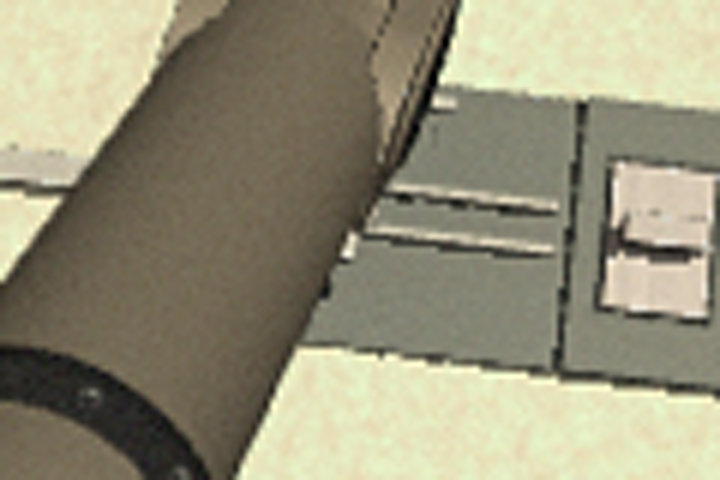

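The scene view shows the pointer's light tip near zoom (455,325) and the clip at (495,335). I'll cross-check the crossbar offset using the start-of-push frames, and the pointer against the ridge in the scene view.

Run:
```python
from h import *
import pickle
f=pickle.load(open('wrist6.pkl','rb')); P=cloud(f);z=P[...,2];F=ft(P)
m=(abs(F[...,0])<40)&(F[...,1]>120)&(F[...,1]<165)&(abs(z-.0775)<.003)
hi=[];lo=[]
for u in range(640):
    y=F[m[:,u],u,1]
    if len(y)>5: hi.append(y.max()); lo.append(y.min())
print('w6 xbar',np.median(hi),np.median(lo),'expect 147 137', np.median(z[m]))
g=pickle.load(open('scene1.pkl','rb')); P=cloud(g);z=P[...,2];F=ft(P)
# ridge & clip in scene
m=(F[...,0]>45)&(F[...,0]<75)&(F[...,1]>180)&(F[...,1]<210)&(g['image'].mean(2)<60)&(z<.04)
print('clip scene',F[m].mean(0),F[m].min(0),F[m].max(0),m.sum())
d=g['image'][200:235,315:350]; cv2.imwrite('pics/sc1p.png',np.clip(cv2.resize(d,None,fx=16,fy=16,interpolation=cv2.INTER_CUBIC)*1.5,0,255).astype(np.uint8)[:,:,::-1])
# predicted px of pointer tip at leg=182.7 and ridge 194.5
M=Rc(g)
def px(x,y,h):
    p=pk+ux*x/1000+uy*y/1000; c=M.T@(np.array([p[0],p[1],h])-g['xyz']); return c[0]/c[2]*g['fx']+g['cx'],c[1]/c[2]*g['fy']+g['cy']
for n,a in (('ptr root',(44,182.7,.029)),('ptr tip',(53,182.7,.029)),('ridge in',(54,194.5,.03)),('ridge out',(68,194.5,.03))):
    q=px(*a); print(n,q,((q[0]-315)*16,(q[1]-200)*16))
```

```text
w6 xbar 146.5920185917845 137.12431886741044 expect 147 137 0.076865799527495
clip scene [ 61.17773767 192.07424967] [ 45.31126665 182.00842649] [ 74.62626666 208.79829294] 77
ptr root (np.float64(331.0916967303522), np.float64(214.02837734199662)) (np.float64(257.4671476856356), np.float64(224.45403747194587))
ptr tip (np.float64(333.825248756533), np.float64(216.1079127585113)) (np.float64(301.20398010452755), np.float64(257.72660413618087))
ridge in (np.float64(337.35048806353893), np.float64(213.09618450888584)) (np.float64(357.6078090166229), np.float64(209.53895214217346))
ridge out (np.float64(341.63734144709946), np.float64(216.3316365844533)) (np.float64(426.19746315359134), np.float64(261.3061853512527))
```

View pics/sc1p.png

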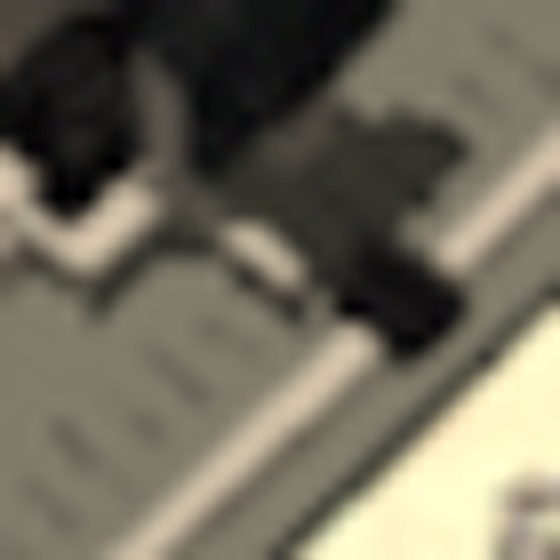

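The crossbar in the earlier frame sits exactly where expected, so the leg is now at 182.7 and the ridge at 194.2–195.0. That leaves about 12 mm. I push 11 mm and re-measure.

jog_arm([
  [0.7,[-0.004,-0.001,0],[0,0,0]],
  [0.7,[-0.004,0,0],[0,0,0]],
  [0.7,[-0.003,0,0],[0,0,0]],
  [0.7,[0,0,0],[0,0,0]],
  [0.7,[0,0,0],[0,0,0]],
  [0.7,[0,0,0],[0,0,0]],
  [0.7,[0,0,0],[0,0,0]],
])

```text
clock: 11.45
tcp_pos: [0.5807, -0.003, 0.0581]
orientation: [-1.151, 1.297, -1.296]
contact_force: [-0.2, -3.4, -2.0]
grip_width: 0.0599
```

```bash
python3 look2.py wrist10 1
python3 - <<'E'
from h import *
import pickle
g=r.grab_frame('scene'); pickle.dump(g,open('scene2.pkl','wb'))
d=g['image'][200:235,315:350]; cv2.imwrite('pics/sc2p.png',np.clip(cv2.resize(d,None,fx=16,fy=16,interpolation=cv2.INTER_CUBIC)*1.9,0,255).astype(np.uint8)[:,:,::-1])
P=cloud(g);z=P[...,2];F=ft(P)
for v in range(208,224): print(v,[(int(z[v,u]*1000),int(F[v,u,0]),int(F[v,u,1]),int(g['image'][v,u].mean())) for u in range(328,346,1)])
E
```

```text
[ -0.91075362 193.11489248] [ 0.  -3.7 -1.8] 0.05945127826910075
xbar outer 215.48297700600986 0.21099954329816076 inner 205.79078172638532 9.141303844716552 212
ridge 194.99847699498721 [ 56.23005496 193.00364063] [ 65.97185304 196.40886381]
208 [(48, 35, 181, 57), (26, 27, 193, 49), (12, 22, 201, 38), (10, 23, 204, 30), (11, 26, 205, 31), (15, 29, 205, 33), (12, 30, 208, 33), (10, 31, 211, 34), (10, 33, 212, 36), (14, 36, 212, 34), (17, 40, 212, 33), (11, 39, 217, 34), (11, 40, 219, 33), (12, 43, 220, 32), (15, 46, 220, 30), (13, 47, 223, 30), (13, 49, 224, 32), (11, 50, 227, 52)]
209 [(30, 29, 187, 49), (34, 32, 187, 50), (32, 33, 190, 49), (26, 33, 194, 45), (13, 28, 202, 36), (17, 32, 202, 32), (12, 32, 206, 32), (9, 32, 209, 32), (13, 36, 209, 33), (12, 37, 211, 33), (12, 39, 213, 32), (15, 42, 213, 32), (13, 43, 216, 33), (10, 44, 219, 33), (9, 45, 221, 32), (12, 48, 221, 28), (12, 50, 223, 48), (12, 52, 225, 71)]
210 [(13, 23, 193, 44), (26, 31, 189, 42), (30, 34, 188, 66), (31, 36, 190, 66), (30, 38, 192, 69), (11, 32, 202, 67), (10, 33, 205, 41), (11, 35, 206, 33), (16, 39,
[... 4003 characters left out ...]
59)]
222 [(8, 44, 170, 79), (13, 49, 169, 79), (9, 49, 172, 75), (10, 51, 173, 77), (10, 53, 175, 80), (17, 57, 174, 84), (19, 60, 174, 102), (19, 62, 176, 122), (15, 62, 179, 128), (15, 64, 181, 115), (13, 65, 183, 82), (11, 66, 186, 43), (14, 69, 186, 36), (12, 70, 189, 56), (15, 73, 189, 72), (14, 75, 191, 73), (12, 75, 194, 57), (4, 74, 199, 45)]
223 [(13, 49, 165, 80), (13, 51, 167, 79), (13, 53, 168, 80), (13, 54, 170, 80), (11, 55, 172, 84), (15, 58, 173, 101), (16, 61, 174, 121), (15, 62, 176, 127), (15, 64, 177, 114), (12, 65, 180, 86), (9, 65, 183, 72), (13, 69, 183, 70), (8, 68, 187, 68), (13, 72, 186, 76), (14, 75, 188, 72), (5, 73, 193, 55), (3, 74, 196, 64), (-1, 74, 200, 107)]
```

View pics/wrist10.png

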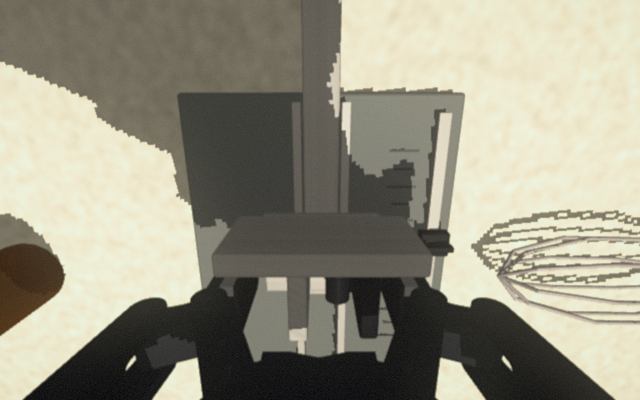

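View pics/sc2p.png

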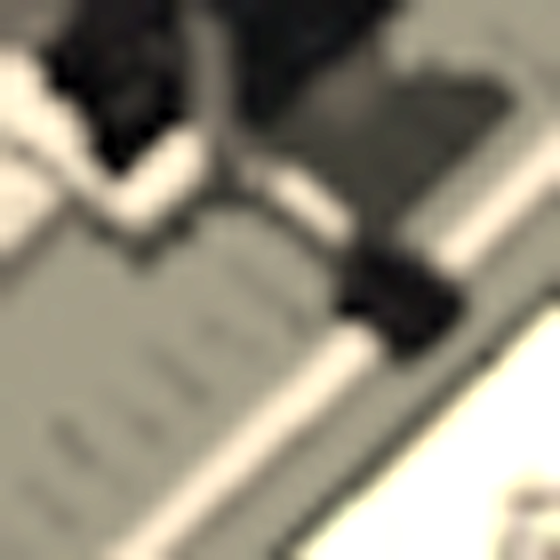

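The wrist view puts the leg 0.5–1.4 mm short of the ridge, and the scene view also shows it slightly short. I push 1 mm more, then close the lever.

jog_arm([
  [0.7,[-0.001,0,0.001],[0,0,0]],
  [0.7,[0,0,0],[0,0,0]],
  [0.7,[0,0,0],[0,0,0]],
  [0.7,[0,0,0],[0,0,0]],
  [0.7,[0,0,0],[0,0,0]],
])

```text
clock: 11.97
tcp_pos: [0.5814, -0.0022, 0.0581]
orientation: [-1.152, 1.297, -1.295]
contact_force: [-3.2, -3.9, -0.1]
grip_width: 0.0598
```

```bash
python3 look2.py wrist11 1
python3 - <<'E'
from h import *
import pickle
g=r.grab_frame('scene'); pickle.dump(g,open('scene3.pkl','wb'))
from h import *
for n in ('scene1','scene2','scene3'):
    g=pickle.load(open(n+'.pkl','rb')); P=cloud(g); z=P[...,2]; F=ft(P); im=g['image'].mean(2)
    # intersect all pixels with z=.031 plane in foot frame
    v,u=np.mgrid[195:235,310:360]
    M=Rc(g); d=np.stack([(u-g['cx'])/g['fx'],(v-g['cy'])/g['fy'],np.ones_like(u,float)],-1)@M.T
    o=np.array(g['xyz']); h=lambda H: ft(o+d*((H-o[2])/d[...,2])[...,None])
    A=h(.031); zz=z[195:235,310:360]; ii=im[195:235,310:360]
    m=(A[...,0]>42)&(A[...,0]<53)&(abs(A[...,1]-187)<16)&(ii>75)&(zz>.024)
    w=np.clip(ii[m]-60,0,None); print(n,'ptr',np.average(A[m],axis=0,weights=w),m.sum())
    B=h(.030); m=(B[...,0]>56)&(B[...,0]<67)&(abs(B[...,1]-192)<14)&(zz>.0278)
    print('   ridge',B[m].mean(0),m.sum())
    C=h(.025); m=(abs(C[...,0]-61)<7)&(abs(C[...,1]-194)<16)&(ii<30); print('   dark',C[m].mean(0),m.sum())
E
```

```text
[ -0.34214652 194.01821815] [-3.2 -3.8 -0.1] 0.05977584258439468
xbar outer 216.37827824549402 0.20453197297294667 inner 206.73216398522433 9.22731236856394 212
ridge 195.1044788209434 [ 56.98471949 192.94574615] [ 65.86174982 196.78986226]
scene1 ptr [ 47.47178596 178.8293159 ] 9
   ridge [ 61.64532503 191.35870916] 6
   dark [ 60.68846766 189.5804342 ] 26
scene2 ptr [ 46.93598231 190.18344709] 9
   ridge [ 62.21220935 190.9680966 ] 10
   dark [ 61.4694231  189.39777006] 22
scene3 ptr [ 46.64773322 191.12412319] 8
   ridge [ 62.90721448 190.55175949] 6
   dark [ 61.33420274 189.99429305] 23
```

Scene view: pointer 191.1, ridge about 191.0. Wrist view: leg 194.55, ridge 194.2–195.1. They are level, so I close the lever.

jog_arm([
  [0.5,[0,0,0],[0,0,0]],
  [0.4,[0,0,0],[0,0,0]],
  [0.3,[0,0,0],[0,0,0]],
  [0.2,[0,0,0],[0,0,0]],
  [0,[0,0,0],[0,0,0]],
  [0,[0,0,0],[0,0,0]],
  [0,[0,0,0],[0,0,0]],
  [0,[0,0,0],[0,0,0]],
], force=60)

```text
clock: 12.73
tcp_pos: [0.5816, -0.0022, 0.0593]
orientation: [-1.15, 1.297, -1.295]
contact_force: [-10.3, -2.1, 14.7]
grip_width: 0.0259
```

```bash
python3 look2.py wrist12 1
cat > sc.py <<'E'
from h import *
g=r.grab_frame('scene')
P=cloud(g); z=P[...,2]; im=g['image'].mean(2)
v,u=np.mgrid[195:235,310:360]
M=Rc(g); d=np.stack([(u-g['cx'])/g['fx'],(v-g['cy'])/g['fy'],np.ones_like(u,float)],-1)@M.T
o=np.array(g['xyz']); h=lambda H: ft(o+d*((H-o[2])/d[...,2])[...,None])
A=h(.031); zz=z[195:235,310:360]; ii=im[195:235,310:360]
m=(A[...,0]>42)&(A[...,0]<53)&(abs(A[...,1]-187)<16)&(ii>75)&(zz>.024)
w=np.clip(ii[m]-60,0,None); print('ptr',np.average(A[m],axis=0,weights=w),m.sum())
B=h(.030); m=(B[...,0]>56)&(B[...,0]<67)&(abs(B[...,1]-192)<14)&(zz>.0278)
print('   ridge',B[m].mean(0),m.sum())
import time; d=g['image'][150:260,270:380]; cv2.imwrite('pics/scl%d.png'%time.time(),cv2.resize(d,None,fx=5,fy=5,interpolation=cv2.INTER_CUBIC)[:,:,::-1])
E
python3 sc.py; ls pics
```

```text
[-5.61347380e-02  1.94056419e+02] [-9.6 -3.  13.7] 0.025841148683622115
xbar outer 216.36605540037053 0.20758089296535712 inner 206.70024193279482 9.660389408274836 210
ridge 195.12093443691234 [ 56.26981964 192.8150018 ] [ 65.85645719 196.81311052]
ptr [ 46.91897097 191.17997737] 8
   ridge [ 60.72282642 191.17401719] 6
sc1p.png
sc2p.png
scene0.png
scene1z.png
scl1796622994.png
scz.png
top0.png
top1z.png
topz.png
w2z.png
w6c.png
w6z.png
wrist0.png
wrist1.png
wrist10.png
wrist11.png
wrist12.png
wrist2.png
wrist3.png
wrist4.png
wrist5.png
wrist6.png
wrist7.png
wrist8.png
wrist9.png
```

View pics/wrist12.png

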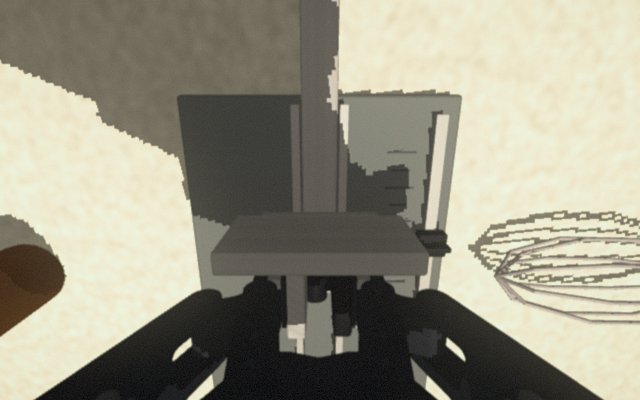

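The width reading is 25.9 mm. It read about 1–1.5 mm low on the 16 mm rib too, so this means 28 mm closed on the stop. Pointer and ridge are both at 191.2. I hold for a moment to check it is stable.

jog_arm([
  [0,[0,-0.001,0],[0,0,0]],
  [0,[0,0,0],[0,0,0]],
  [0,[0,0,0],[0,0,0]],
  [0,[0,0,0],[0,0,0]],
  [0,[0,0,0],[0,0,0]],
  [0,[0,0,0],[0,0,0]],
  [0,[0,0,0],[0,0,0]],
  [0,[0,0,0],[0,0,0]],
  [0,[0,0,0],[0,0,0]],
  [0,[0,0,0],[0,0,0]],
])

```text
clock: 13.67
tcp_pos: [0.5816, -0.0021, 0.0594]
orientation: [-1.151, 1.297, -1.296]
contact_force: [-7.5, -3.1, 4.1]
grip_width: 0.0264
```

```bash
python3 look2.py wrist13 1; python3 sc.py; ls -t pics | head -1
python3 - <<'E'
from h import *
import pickle
f=pickle.load(open('wrist13.pkl','rb')); cv2.imwrite('pics/w13z.png',cv2.resize(f['image'][240:360,240:440],None,fx=4,fy=4,interpolation=cv2.INTER_CUBIC)[:,:,::-1])
E
```

```text
[-1.48769187e-01  1.94083920e+02] [-7.8 -3.7  4.3] 0.02556173140688368
xbar outer 216.39381026361067 0.23294567596336435 inner 206.91186590682656 9.396063007254272 210
ridge 195.12813774934645 [ 56.46855649 193.11652331] [ 65.99651562 196.63955473]
ptr [ 46.92352646 191.17243257] 8
   ridge [ 62.08511951 189.90571114] 7
scl1796623020.png
```

View pics/w13z.png

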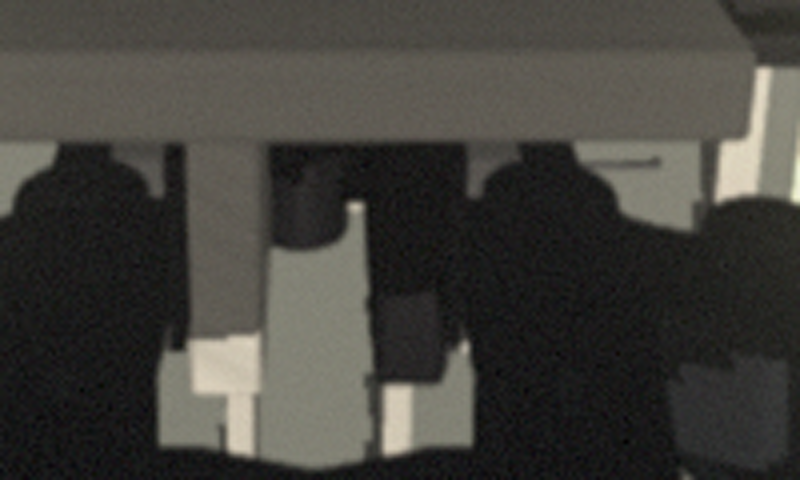

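The close-up shows the fingers on cheek (left) and lever (right). Nothing has drifted since the grip, so I hand in.

```bash
python3 -c "
from bench import r
print(r.hand_in())"
```

```text
the job is handed in; nothing more can be done
None
```

The job is done and was handed in at about 14 s on the robot's clock; the hand-in gave no verdict.

- **Plate:** The steel ballast plate is in the pocket and released. After I let go, the wrist camera showed its top at 26 mm (0.1 mm off after correcting a 1 mm camera bias). It was level, and its turn matched the pocket's within 0.1°.
- **Leg:** I pushed the leg out about 70 mm and closed the lever only after the pointer was level with the clip. I finished still gripping cheek and lever at 60 N, and the leg did not drift over the last second.
- **Lever:** The gripper reads 26 mm across cheek and lever, where 28 mm is expected. It also read about 1 to 1.5 mm low on the plate's rib, and an open lever would give 38 mm, so I take it as fully closed. The last push and grip forces were under 10 N at the wrist.

**Where the checks disagree:** The last readings do not agree exactly on how level the pointer is.

| View | Pointer/leg position | Ridge position |
|---|---|---|
| Wrist camera, along the foot's y | 194.6 mm | 195.1 mm (194.2 mm in an earlier, higher view) |
| Scene camera, along the foot's y | 191.2 mm | 191.2 mm just before, 189.9 mm in the last picture (only 6 to 7 pixels) |

I judge the leg level to about 1 mm. In my last pictures the clip had not moved. I never touched the other things on the shelf, but I did not re-measure their positions at the end.

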